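Catch the falling analyser cover and lower it shut

ROBOT

A 7-joint arm with a two-finger parallel gripper is mounted at the origin on the work surface. World frame = base frame: x ahead of the robot, y to its left, z up, the work surface at z = 0. Lengths are in m, angles in rad, forces in N, time in s.
With the tool pointing down it reaches from about 0.35 to 0.9 m from the base axis. Payload 8.1 kg.
Tool frame: the origin (TCP) lies at the very end of the fingers, on their centre line; the grasp point (between the pads) lies arm.hold_point_z behind it (arm.hold_point_z is the distance from the TCP to the grasp point, in m); z points along the fingers, y is the line along which they close (so a half turn about z gives the same grasp; the last joint's range is limited). The gripper opens to 92 mm and grips with 3 to 60 N. Pads are 19 mm wide; open, the fingers measure 130 mm over their backs; the gripper's body (75 mm by 190 mm) begins 47 mm behind the grasp point.
Start: joints at [1.023, 0.434, 0.025, 1.573, -0.012, 1.134, -0.075], TCP at [0.269, -0.564, 0.206] pointing down, gripper open.
Joint ranges: [-2.62, 2.62], [-0.44, 2.09], [-1.27, 1.32], [0.08, 2.57], [-1.32, 4.46], [0.12, 2], [-2.74, 2.74]. Speed limits (rad/s): [2.22, 2.22, 3.01, 3.01, 3.14, 3.14, 3.14].

INTERFACE

Orientations are given as a rotation vector (axis times angle).
In Python, from cell import arm, vision, job, cut_out gives the robot as it stands. The module is installed in compiled form; this text tells all that it offers.
- The arm moves only by the tool play_rows, never from a script. Its argument "increments" is text: rows parted by semicolons, each of 5 numbers parted by spaces: the shift along the tool's x, y, z in cm, then the turn about the tool's z in degrees, then the opening, from -1 (shut) to 1 (fully open), so that 0 is half open. A call has 1 to 5 rows; each row shifts and turns the commanded pose from where the row before left it, along the tool's axes as they then stand; what a row does not reach is not made up. A row lasts 1/12 s, in which the tool goes at most 41.7 mm and 7.16 degrees, less where a joint would pass 70% of its speed; a pose out of reach is approached as far as the arm can. A call is refused whole if a number of a shift passes 4.17 or a number of a turn 7.16, either way. A call with a gripper value outside its range is refused whole. The fingers move at their own pace and stop on an object; "grip_force" is the grip in N (left out, the last holds). Time passes only in rows, so rows that do not move let the fingers close. It gives the time, the measured TCP pose, the force, the opening and the grip force at its end, in the units of the state.
- arm.observe(): the state, without advancing time (a new reading comes with each control period).
- vision.get_image(name): name is "scene" or "top" or "wrist"; returns a dict with "frame" (420x560x3 uint8, red, green, blue), "z_map" (420x560 float32, m along the optical axis (not along the pixel's ray), 0 where there is no reading), "mtx" (3x3 intrinsics, pixels), "cam_to_world" (4x4, takes a point from camera to world coordinates). Camera axes: x right, y up, looking along -z (the intrinsics and any distortion apply to the point x, -y, -z); pixel columns grow to the right and rows downward; lengths in m; the calibration is good to about 2 mm. A picture is of the moment at which its call begins.
- job.sign_off(): hands the job in; it is judged then, once.
Trained networks look in a picture, given as the dict that the camera call returned (one of the last four; its "shot" number tells which), for a name from the list of things; names that differ only in an ending like _2 or _b are one class to them, and where a whole thing is asked for, a point or a joint stands for the part that bears it (a point fixed in the world has none). Each returns a list of dicts, best first, with "confidence" (0 to 1); they miss things now and then, are a little off and sometimes report something else, mostly with a low value. They report only what shows in the picture. A call takes as long as a camera call.
- cut_out(query, picture): "mask" (420x560 bool, what is visible of it) and "point" ([row, column] in pixels, amid what is visible of it).
The state is a dict: "clock": time; "joints": joint angles; "dq": joint speeds; "joint_efforts": joint torques, N m; "position": TCP position; "ee_rot": TCP orientation; "force": force on the tool from outside, world axes, zero at the start; "ft_torque": the same for the moment, N m; "width": opening from 0.0 (shut) to 1.0 (fully open); "gripper_force": force on a finger pad.
Only numpy, scipy, OpenCV 4.12 (cv2) and the standard library are available. Lean on these libraries where they do the work, as an engineer would, in place of code of your own. Each camera call takes 0.05 s, during which the arm holds its last target. There are 200 camera calls.

TASK

The cuvette cover of the coagulation analyser stands open, leaning back on its hinge, and its soft-close damper is worn out. With a fingertip tip the cover forward so that it starts to fall, catch it on the back of a finger on its way down, and lower it gently on that finger until it is shut, never letting it drop or bang, then take the hand clear. Do not grip or force the cover, and leave the vials, tubes, bowl, bottles and box where they stand.

Things in the scene. Friction and masses are not known exactly. Their poses are not given: they have to be found in the camera images.
- analyser: White coagulation analyser fixed to the bench, 300 mm deep (x), 340 wide (y), origin under its centre. Its front (-x) faces the robot's right, give or take 20 degrees. Far part (y -152 to 52 mm): cuvette well, rim 118 mm high, from x = -75 mm to the hinge; 113 mm high behind it. In front: sloping key panel, 49 to 65 mm high. Near part (y 57 to 167 mm): reagent deck 85 mm high, 114 at its back.
- cover (a joint): Cover angle, rad: 0 shut (level), pi/2 upright, 1.83 its open stop, leaning back. No latch. Balances at about 1.54: above, it leans back to the stop; below, it falls shut, at about 1 rad/s times the cosine of its angle (damped, about 0.3 N m s/rad): slowly at first, some 3 s from 1.45 to shut, hitting at 1 rad/s unless caught. About 0.3 kg, up to a fifth more or less; 1.6 N at the lip when level.
- cover_hinge (a point): Middle of the cover's hinge axis, fixed to the analyser at its x = 80 mm, y = -50 mm, 122 mm above the bench. The axis runs along the analyser's y; the point's axes are the analyser's. The cover is 185 mm long from this axis to its free edge.
- cover_lip (a point): Middle of the cover's free edge, at the underside of its soft red lip; moves with it. The cover is a grey plate with amber window, 200 mm wide, 6 mm thick; its underside plane passes through the hinge axis. Its x axis points to the hinge, z out of the outer face. Shut, the lip is 122 mm above the bench and overhangs the well's front wall by 30 mm, with 60 mm free below it for a finger from the front.
- vial_a: Loose amber reagent vial with blue cap, 25 mm across, 50 mm high, on the analyser's reagent deck. Origin: centre of its underside. Not to be moved.
- vial_b: Same vial with red cap, 55 mm behind the other. Not to be moved.
- tube_rack: White rack of capped sample tubes, 110 x 210 mm, 96 mm high, loose, on the right. Origin: centre of its underside. Not to be moved.
- bowl: Red plastic bowl of cuvettes, 176 mm across, 60 mm high, loose, front right. Origin: centre of its underside. Not to be moved.
- bottle_red: White reagent bottle, red cap, 84 mm across, 170 mm high, loose, on the left. Origin: centre of its underside. Not to be moved.
- bottle_blue: The same with blue cap.
- kit_box: White reagent kit box with red band, 90 x 150 x 90 mm, loose, on the left. Origin: centre of its underside. Not to be moved.

How it is judged:
By the outcome, as a careful person would: the job done as asked, in the order asked, and still so for the second after the job is handed in, with the robot touching nothing.
It also fails if it takes over 51 s, if anything falls off the work surface, if the arm or the gripper's body presses on something with over 40 N, if the wrist force passes 120 N, or if a joint passes its speed limit or range.

## Working session

There is one attempt and no reset: what is moved stays moved. The work goes in short steps, Python scripts to look and compute and a tool call to move; the robot and the scene stay as the last step left them, time stands still between calls to the robot, and variables do not carry over. Pictures are saved under pics/ and viewed, at most 10 in all, crops included, and the job is handed in when it is done.

Besides the shell and the picture viewer there is one more tool, called after "Request:" as a command line: name --argument value ..., lists and objects as JSON in quotes. play_rows: Moves the arm, as the interface text tells. Its arguments: {"type":"object","properties":{"increments":{"type":"string"},"grip_force":{"type":"number"}},"required":["increments"]}

```bash
mkdir -p pics
cat > h.py <<'E'
import numpy as np, cv2
from scipy.spatial.transform import Rotation as R
from cell import arm, vision, job, cut_out
def cloud(p):
    z=p["z_map"];K=p["mtx"];v,u=np.mgrid[:420,:560]
    P=np.stack([(u-K[0,2])/K[0,0]*z,-(v-K[1,2])/K[1,1]*z,-z,np.ones_like(z)],-1)
    W=(P@np.array(p["cam_to_world"]).T)[...,:3]; W[z==0]=np.nan
    return W
def save(p,n): cv2.imwrite(f"pics/{n}.png",cv2.cvtColor(p["frame"],cv2.COLOR_RGB2BGR))
E
python3 - <<'E'
from h import *
s=arm.observe(); print(s, arm.hold_point_z)
for n in["scene","top"]:
    p=vision.get_image(n); save(p,n+"0"); W=cloud(p); np.save(n+"_W.npy",W)
    print(n,np.round(np.array(p["cam_to_world"]),2).tolist())
    for q in ["analyser","cover","cover_lip","vial_a","tube_rack","bowl","bottle_red","kit_box"]:
        for d in cut_out(q,p)[:2]:
            w=W[d["mask"]]; print(q,round(d["confidence"],2),d["point"],np.round(np.nanpercentile(w,[2,50,98],axis=0),3).tolist())
            if d is None: pass
    d=cut_out("cover",p)
    if d: np.save(n+"_cov.npy",d[0]["mask"])
E
```

```text
{'clock': 0.0, 'joints': array([ 1.02338298,  0.43520927,  0.02498513,  1.5741047 , -0.01162036,
        1.13399333, -0.07508411]), 'dq': array([ 1.33578733e-03,  1.29627356e-04, -6.97063586e-05,  1.08955449e-03,
       -2.19861801e-04,  9.74066404e-04, -1.34588297e-03]), 'joint_efforts': array([-5.26819258e-04, -6.67839718e+01,  9.85357203e-01, -3.14469016e+01,
       -6.04146277e-02,  4.29401058e-02,  1.48829627e-04]), 'position': array([ 0.26864057, -0.56371378,  0.20505071]), 'ee_rot': array([-3.06277860e+00, -6.92522110e-01,  7.39090997e-04]), 'force': array([-0.49077953, -0.28449448,  0.0308251 ]), 'ft_torque': array([-0.02717594,  0.01234504,  0.0229295 ]), 'gripper_force': 0.0, 'width': 0.9994670117826622} 0.0188
scene [[-0.06, -0.57, 0.82, 1.51], [1.0, -0.04, 0.05, 0.05], [0.0, 0.82, 0.57, 0.8], [0.0, 0.0, 0.0, 1.0]]
analyser 0.81 [239.4, 317.2] [[0.398, -0.072, 0.015], [0.634, 0.103, 0.098], [0.725, 0.227, 0.292]]
analyser 0.33 [195.2, 302.0] [[0.327, 0.062, 0.056], [0.434, 0.073, 0.113], [0.441, 0.086, 0.138]]
cover 0.72 [192.9, 351.3] [[0.477, 0.15, 0.116], [0.594, 0.184,
[... 912 characters left out ...]
204, 0.292]]
cover 0.56 [185.7, 214.6] [[0.478, 0.151, 0.127], [0.574, 0.184, 0.23], [0.669, 0.215, 0.301]]
cover_lip 0.7 [184.4, 212.1] [[0.479, 0.149, 0.127], [0.572, 0.184, 0.231], [0.668, 0.214, 0.301]]
vial_a 0.47 [228.5, 270.3] [[0.426, 0.008, 0.113], [0.435, 0.016, 0.132], [0.445, 0.026, 0.138]]
vial_a 0.21 [189.0, 130.4] [[0.546, 0.455, -0.002], [0.58, 0.479, 0.102], [0.621, 0.552, 0.172]]
tube_rack 0.97 [185.1, 414.3] [[0.516, -0.583, 0.009], [0.577, -0.476, 0.063], [0.641, -0.375, 0.097]]
bowl 0.7 [246.0, 404.4] [[0.293, -0.507, -0.001], [0.371, -0.437, 0.03], [0.45, -0.355, 0.061]]
bottle_red 0.81 [189.2, 126.8] [[0.547, 0.455, -0.004], [0.581, 0.479, 0.101], [0.626, 0.58, 0.172]]
```

Run:
```python
from h import *
from scipy.spatial import ConvexHull
for n in["scene","top"]:
    W=np.load(n+"_W.npy")[np.load(n+"_cov.npy")]; W=W[np.isfinite(W[:,0])]
    W=W[(W[:,2]>0.14)]
    for _ in range(4):
        c=W.mean(0);nn=np.linalg.svd(W-c,full_matrices=False)[2][2]; r=(W-c)@nn; W=W[abs(r)<0.004]
    nn*=np.sign(nn[2]); yaw=np.arctan2(-nn[0],nn[1]) 
    print(n,len(W),c.round(3),nn.round(3),'angle from normal')
    # hinge axis dir from plane normal
    h=np.cross(nn,[0,0,1]);h/=np.linalg.norm(h)
    up=np.cross(nn,h); up*=np.sign(up[2])
    a=W@h; b=W@up
    print('h',h.round(3),'up',up.round(3),'tilt',np.arccos(up[2]),'range h',np.percentile(a,[.5,99.5]).round(3),'up',np.percentile(b,[.5,99.5]).round(3), 'zmax',W[:,2].max())
    top=W[b>b.max()-.012]; print('top edge',top.mean(0).round(3), np.percentile(top@h,[1,99]).round(3))
a=cv2.imread('pics/scene0.png');b=cv2.imread('pics/top0.png')
cv2.imwrite('pics/both.png',np.hstack([a[100:400,100:500],b[50:350,80:480]]))
```

```text
scene 2129 [0.589 0.184 0.228] [ 0.142 -0.955  0.261] angle from normal
h [-0.989 -0.147  0.   ] up [-0.038  0.258  0.965] tilt 0.2638772077247459 range h [-0.698 -0.498] up [0.156 0.323] zmax 0.3040736803928292
top edge [0.586 0.204 0.299] [-0.696 -0.503]
top 1353 [0.573 0.184 0.23 ] [ 0.14  -0.955  0.262] angle from normal
h [-0.989 -0.145  0.   ] up [-0.038  0.259  0.965] tilt 0.26496985667229916 range h [-0.693 -0.495] up [0.156 0.323] zmax 0.3038272781781166
top edge [0.571 0.204 0.298] [-0.689 -0.498]
```

View pics/both.png

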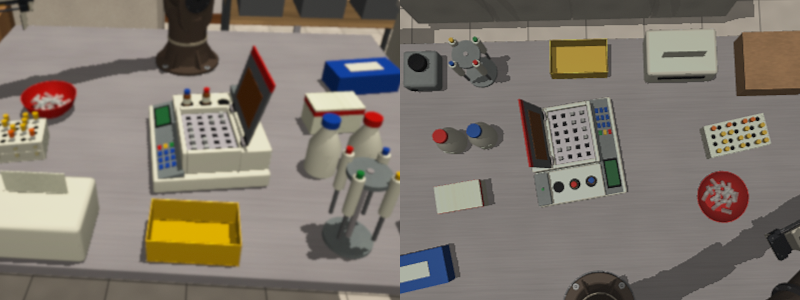

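Scene crop (left): the grey cover with its red lip leans back, toward world +y. Its plane fit gives the hinge middle at about (0.582, 0.154, 0.122) and the lip at about (0.575, 0.202, 0.30), and the front direction is (0.145, -0.989). The top crop (right) agrees, and the bottles and box are well behind the cover.

Now I'll close the fingers, rise, and align tool y with the front direction.

Request:
play_rows --increments "0 0 -4 5.7 -1;0 0 -4 5.7 -1;0 0 -4 5.8 -1;0 0 -4 0 -1;0 0 -1 0 -1" --grip_force 20

```text
clock: 1.42
position: [0.2697, -0.5658, 0.3831]
ee_rot: [3.125, 0.226, 0.006]
force: [-0.4, -0.0, 0.7]
width: 0.687
gripper_force: 0.0
```

Request:
play_rows --increments "1.9 -3.6 0 0 -1;1.9 -3.6 0 0 -1;1.9 -3.6 0 0 -1;1.9 -3.6 0 0 -1;1.9 -3.6 0 0 -1"

```text
clock: 1.83
position: [0.3372, -0.3705, 0.3758]
ee_rot: [3.133, 0.227, 0.0]
force: [0.7, 0.3, -0.3]
width: 0.324
gripper_force: 0.0
```

Request:
play_rows --increments "1.9 -3.6 0 0 -1;1.9 -3.6 0 0 -1;1.9 -3.6 0 0 -1;1.9 -3.6 0 0 -1;1.9 -3.6 0 0 -1"

```text
clock: 2.25
position: [0.4052, -0.1786, 0.376]
ee_rot: [3.133, 0.227, 0.001]
force: [0.8, -0.2, 0.1]
width: 0.009
gripper_force: 0.0
```

Request:
play_rows --increments "1.9 -3.6 0 0 -1;1.9 -3.6 0 0 -1;1.9 -3.6 0 0 -1;1.9 -3.6 0 0 -1;1.9 -3.6 0 0 -1"

```text
clock: 2.67
position: [0.4734, 0.0131, 0.3761]
ee_rot: [3.133, 0.227, 0.001]
force: [0.5, -1.2, 0.6]
width: 0.006
gripper_force: 0.0
```

Request:
play_rows --increments "1.9 -3.6 0 0 -1;1.9 -3.6 0 0 -1;1.9 -3.6 0 0 -1;1.9 -3.6 0 0 -1;1.9 -3.6 0 0 -1"

```text
clock: 3.08
position: [0.5417, 0.2048, 0.3758]
ee_rot: [3.133, 0.226, 0.001]
force: [0.7, -1.0, -1.0]
width: 0.008
gripper_force: 0.0
```

Request:
play_rows --increments "1.6 -3.2 0 0 -1;1 -2 0 0 -1;0 0 0 0 -1;0 0 0 0 -1"

```text
clock: 3.42
position: [0.5592, 0.2598, 0.3749]
ee_rot: [-3.133, -0.231, 0.002]
force: [0.1, -1.2, -0.7]
width: 0.003
gripper_force: 0.0
```

Run:
```python
from h import *
print(arm.observe()["position"])
a=vision.get_image("scene");save(a,"s1");b=vision.get_image("wrist");save(b,"w1")
W=cloud(a)
# fingers/hand: points near TCP
p=arm.observe()["position"];u=np.array([.989,.145,0]);v=np.array([.145,-.989,0])
X=W.reshape(-1,3);X=X[np.isfinite(X[:,0])];d=X-p
m=(abs(d@u)<.12)&(abs(d@v)<.13)&(d[:,2]>-.02)&(d[:,2]<.15)
D=d[m]
for z in np.arange(-.02,.15,.01):
    k=(D[:,2]>=z)&(D[:,2]<z+.01)
    if k.sum()>3: print(round(z,3),k.sum(),'x',np.percentile(D[k]@u,[3,97]).round(3),'y',np.percentile(D[k]@v,[3,97]).round(3))
cv2.imwrite('pics/b1.png',np.hstack([cv2.imread('pics/s1.png')[60:360,200:560],cv2.resize(cv2.imread('pics/w1.png'),(400,300))]))
```

```text
[0.55918794 0.25976708 0.37491949]
0.02 23 x [0.008 0.014] y [-0.011  0.005]
0.03 61 x [0.    0.014] y [-0.016  0.014]
0.04 79 x [-0.008  0.015] y [-0.019  0.015]
0.05 76 x [-0.004  0.014] y [-0.02   0.015]
0.06 84 x [-0.005  0.015] y [-0.02   0.016]
0.07 83 x [0.    0.015] y [-0.02   0.017]
0.08 55 x [-0.031  0.037] y [-0.087  0.084]
0.09 280 x [-0.027  0.04 ] y [-0.085  0.084]
0.1 405 x [-0.021  0.039] y [-0.084  0.084]
0.11 320 x [-0.016  0.039] y [-0.091  0.09 ]
0.12 638 x [-0.022  0.039] y [-0.093  0.091]
0.13 442 x [-0.029  0.034] y [-0.091  0.087]
0.14 183 x [-0.016  0.03 ] y [-0.051  0.014]
```

View pics/b1.png

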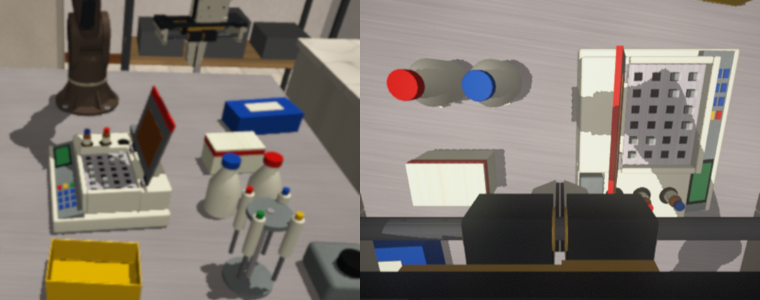

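Both pictures match the plan. In the scene view the hand hangs behind the cover, and in the wrist view the red lip stands near column 615, clear to the right of the fingers. Next I lower the tip behind the lip.

Request:
play_rows --increments "0 0 4 0 -1;0 0 4 0 -1;0 0 3 0 -1;0 1 0 0 -1;0 0 0 0 -1"

```text
clock: 3.93
position: [0.5614, 0.2441, 0.2657]
ee_rot: [3.131, 0.221, -0.002]
force: [0.8, -1.2, 0.5]
width: 0.007
gripper_force: 0.0
```

```bash
cat >> h.py <<'E'
H=np.array([.582,.154,.122]);U=np.array([.989,.145,0]);V=np.array([.145,-.989,0])
def rel(X): d=np.asarray(X)-H; return np.stack([d@U,d@V,d[...,2]],-1)
def look(n,cam="scene"):
    """save picture, return cover underside/outer angle from depth and state"""
    p=vision.get_image(cam);save(p,n);s=arm.observe();X=rel(cloud(p).reshape(-1,3));X=X[np.isfinite(X[:,0])]
    f=rel(s["position"]);print("t",round(s["clock"],2),"tcp uvz",f.round(4),"F uvz",np.round([s["force"]@U,s["force"]@V,s["force"][2]],1))
    return p,X,f
E
python3 - <<'E'
from h import *
p,X,f=look("s2")
D=X-f
m=(abs(D[:,0])<.05)&(abs(D[:,1])<.1)&(abs(D[:,2])<.1)
D=D[m]
for z in np.arange(-.02,.1,.01):
    k=(D[:,2]>=z)&(D[:,2]<z+.01)
    print(round(z,3),k.sum(),(np.percentile(D[k],[3,97],axis=0).round(3).tolist() if k.sum()>3 else ''))
cv2.imwrite('pics/c2.png',cv2.resize(p["frame"][60:240,280:480,::-1],(660,594)))
E
```

```text
t 3.98 tcp uvz [-0.0063 -0.0937  0.1456] F uvz [ 0.3 -0.3 -0.3]
-0.02 71 [[-0.045, 0.056, -0.019], [0.047, 0.06, -0.011]]
-0.01 62 [[-0.046, 0.054, -0.01], [0.049, 0.057, -0.0]]
0.0 66 [[-0.047, 0.051, 0.0], [0.049, 0.054, 0.009]]
0.01 70 [[-0.046, 0.048, 0.01], [0.049, 0.052, 0.02]]
0.02 88 [[-0.043, -0.006, 0.02], [0.045, 0.049, 0.03]]
0.03 130 [[-0.04, -0.012, 0.03], [0.042, 0.047, 0.039]]
0.04 56 [[-0.003, -0.015, 0.04], [0.014, 0.019, 0.05]]
0.05 70 [[-0.003, -0.015, 0.05], [0.014, 0.019, 0.059]]
0.06 71 [[-0.005, -0.016, 0.061], [0.013, 0.02, 0.07]]
0.07 52 [[0.002, -0.017, 0.07], [0.014, 0.02, 0.078]]
0.08 38 [[-0.029, -0.082, 0.083], [0.036, 0.088, 0.09]]
0.09 246 [[-0.024, -0.081, 0.09], [0.039, 0.087, 0.1]]
```

View pics/c2.png

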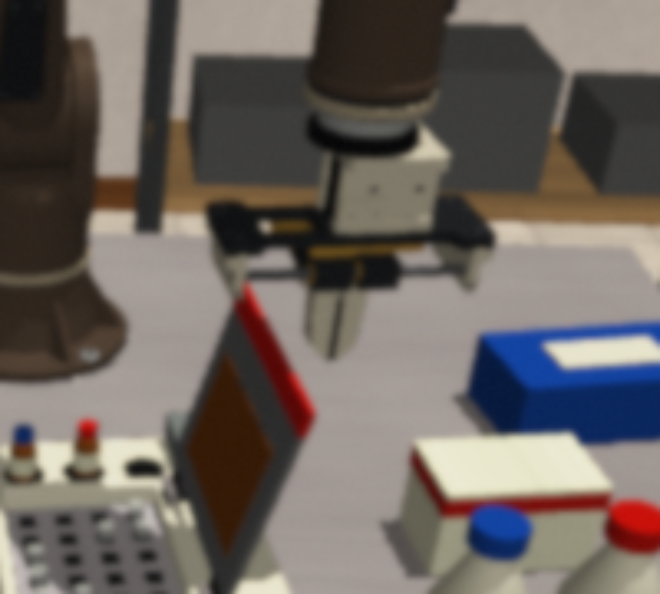

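The crop shows the closed fingertip at about (330, 355), behind the red lip and roughly level with it. I go a little lower, then push gently.

Request:
play_rows --increments "0 0 1.5 0 -1;0 1 0 0 -1;0 0.6 0 0 -1;0 0.6 0 0 -1;0 0.6 0 0 -1"

```text
clock: 4.4
position: [0.5659, 0.2201, 0.2526]
ee_rot: [-3.133, -0.226, -0.004]
force: [-0.4, 1.6, 0.7]
width: 0.007
gripper_force: 0.8
```

Request:
play_rows --increments "0 0.6 0 0 -1;0 0.6 0 0 -1;0 0.6 0 0 -1;0 0.6 0 0 -1;0 0.6 0 0 -1"

```text
clock: 4.82
position: [0.5693, 0.1903, 0.2508]
ee_rot: [3.133, 0.227, -0.0]
force: [0.6, 0.1, 1.0]
width: 0.004
gripper_force: 0.5
```

```bash
cat >> h.py <<'E'
def ang(X,f):
    # cover points: within +-0.095 of u, near-plane through the hinge; robust angle in polar coords
    m=(abs(X[:,0])<.095)&(np.hypot(X[:,1],X[:,2])<.195)&(np.hypot(X[:,1],X[:,2])>.12)&(X[:,2]>.012)
    m&=~((abs(X[:,0]-f[0])<.05)&(X[:,2]>f[2]-.005)&(abs(X[:,1]-f[1])<.03))
    a=np.arctan2(X[m,2],X[m,1]);h,e=np.histogram(a,np.arange(0,2.2,.02));i=h.argmax()
    print("cover angle",a[abs(a-e[i]-.01)<.03].mean().round(3),h.max(), 'zmax',X[m,2].max().round(3))
E
python3 - <<'E'
from h import *
p,X,f=look("s3");ang(X,f)
E
```

```text
t 4.87 tcp uvz [-0.0071 -0.036   0.1287] F uvz [-0.2  0.3 -0.9]
cover angle 1.65 293 zmax 0.188
```

Request:
play_rows --increments "0 0.6 0 0 -1;0 0.6 0 0 -1;0 0.6 0 0 -1;0 0.6 0 0 -1;0 0.6 0 0 -1"

```text
clock: 5.28
position: [0.5736, 0.1605, 0.2506]
ee_rot: [3.133, 0.227, -0.0]
force: [0.1, 0.3, -0.3]
width: 0.008
gripper_force: 0.3
```

Run:
```python
from h import *
p,X,f=look("s4");ang(X,f)
```

```text
t 5.33 tcp uvz [-0.0072 -0.0059  0.1286] F uvz [-0.2  1.8 -1. ]
cover angle 1.486 177 zmax 0.188
```

Request:
play_rows --increments "0 0.6 0 0 -1;0 0 -4 0 -1;0 0 -3 0 -1;0 4 0 0 -1;0 4 0 0 -1"

```text
clock: 5.75
position: [0.5866, 0.0784, 0.3233]
ee_rot: [-3.131, -0.236, -0.007]
force: [1.7, -1.2, -0.2]
width: 0.007
gripper_force: 0.0
```

Run:
```python
from h import *
p,X,f=look("s5");ang(X,f)
```

```text
t 5.8 tcp uvz [-0.0066  0.089   0.1996] F uvz [ 0.9  8.8 -0.6]
cover angle 1.401 183 zmax 0.187
```

Request:
play_rows --increments "0 3.5 0 0 -1;0 0 4 0 -1;0 0 2 0 -1;0 0 0 0 -1;0 0 0 0 -1"

```text
clock: 6.22
position: [0.5904, 0.0413, 0.2604]
ee_rot: [3.133, 0.227, -0.004]
force: [-0.5, 0.3, 0.3]
width: 0.004
gripper_force: 0.0
```

Run:
```python
from h import *
p,X,f=look("s6");ang(X,f)
```

```text
t 6.27 tcp uvz [-0.0071  0.1122  0.1398] F uvz [-0.1  1.   1.2]
cover angle 1.316 146 zmax 0.183
```

Request:
play_rows --increments "0 1 0 0 -1;0 0 0 0 -1;0 0 0.5 0 -1;0 0 0.8 0 -1;0 0 0.8 0 -1"

```text
clock: 6.68
position: [0.5926, 0.0318, 0.2395]
ee_rot: [-3.133, -0.227, -0.001]
force: [0.5, -1.1, 0.3]
width: 0.004
gripper_force: 0.0
```

Run:
```python
from h import *
p,X,f=look("s7");ang(X,f)
```

```text
t 6.73 tcp uvz [-0.0083  0.1224  0.1154] F uvz [-1.3  0.4 -1.3]
cover angle 1.203 80 zmax 0.174
```

Request:
play_rows --increments "0 0 0 0 -1;0 0 0.2 0 -1;0 0 0.2 0 -1;0 0 0 0 -1;0 0 0 0 -1"

```text
clock: 7.15
position: [0.5925, 0.0315, 0.2358]
ee_rot: [3.133, 0.227, -0.0]
force: [-0.3, -0.2, -0.9]
width: 0.006
gripper_force: 0.4
```

Run:
```python
from h import *
p,X,f=look("s8");ang(X,f)
```

```text
t 7.2 tcp uvz [-0.0074  0.1228  0.1139] F uvz [-0.4  1.1  0.1]
cover angle 1.015 229 zmax 0.158
```

Request:
play_rows --increments "0 0 0 0 -1;0 0 0 0 -1;0 0 0 0 -1"

```text
clock: 7.45
position: [0.5925, 0.0314, 0.2359]
ee_rot: [3.133, 0.227, 0.0]
force: [0.8, -0.9, -0.4]
width: 0.0
gripper_force: 0.5
```

Run:
```python
from h import *
p,X,f=look("s9");ang(X,f)
cv2.imwrite('pics/c9.png',cv2.resize(p["frame"][100:280,220:420,::-1],(660,594)))
```

```text
t 7.5 tcp uvz [-0.0074  0.1227  0.1139] F uvz [-0.2  1.6 -0.2]
cover angle 1.014 230 zmax 0.157
```

View pics/c9.png

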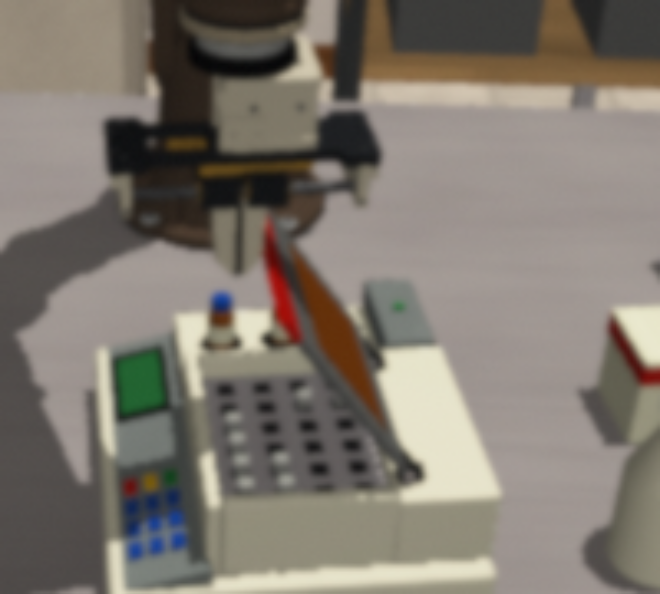

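The crop shows the cover resting on the finger's rear face: lip top at about (270, 225), fingertip at about (237, 272). It is caught and holding at about 1 rad. Next I lower along the lip's arc.

Request:
play_rows --increments "0 0.37 0.28 0 -1;0 0.37 0.28 0 -1;0 0.37 0.28 0 -1;0 0.37 0.28 0 -1;0 0.37 0.28 0 -1"

```text
clock: 7.92
position: [0.5951, 0.0127, 0.2213]
ee_rot: [3.133, 0.226, -0.001]
force: [0.3, 0.4, -0.4]
width: 0.004
gripper_force: 0.2
```

Request:
play_rows --increments "0 0.39 0.4 0 -1;0 0.39 0.4 0 -1;0 0.39 0.4 0 -1;0 0.39 0.4 0 -1;0 0.39 0.4 0 -1"

```text
clock: 8.33
position: [0.5979, -0.0063, 0.2013]
ee_rot: [-3.133, -0.227, 0.0]
force: [0.2, -0.6, 0.6]
width: 0.005
gripper_force: 0.3
```

Run:
```python
from h import *
p,X,f=look("s10");ang(X,f)
```

```text
t 8.38 tcp uvz [-0.0079  0.162   0.0784] F uvz [ 1.   1.8 -1.6]
cover angle 0.73 422 zmax 0.179
```

Request:
play_rows --increments "0 0.3 0.42 0 -1;0 0.3 0.42 0 -1;0 0.3 0.42 0 -1;0 0.28 0.42 0 -1;0 0.28 0.42 0 -1"

```text
clock: 8.8
position: [0.6, -0.0209, 0.1803]
ee_rot: [3.133, 0.227, -0.0]
force: [-0.7, -2.5, -0.2]
width: 0.005
gripper_force: 0.9
```

Run:
```python
from h import *
p,X,f=look("s11");ang(X,f)
```

```text
t 8.85 tcp uvz [-0.0079  0.1762  0.0574] F uvz [ 0.3  3.  -1.8]
cover angle 0.589 436 zmax 0.175
```

Request:
play_rows --increments "0 0.25 0.42 0 -1;0 0.24 0.42 0 -1;0 0.22 0.42 0 -1;0 0.2 0.42 0 -1;0 0.18 0.42 0 -1"

```text
clock: 9.27
position: [0.6016, -0.0313, 0.1593]
ee_rot: [-3.133, -0.227, 0.0]
force: [-0.1, -1.8, -0.6]
width: 0.007
gripper_force: 0.9
```

Run:
```python
from h import *
p,X,f=look("s12");ang(X,f)
for _ in range(3): print(arm.observe()["force"]@V, arm.observe()["force"][2], vision.get_image("wrist")["shot"])
```

```text
t 9.32 tcp uvz [-0.0078  0.1867  0.0365] F uvz [ 0.3  2.  -1.6]
cover angle 0.458 430 zmax 0.171
1.959629317781592 -1.6442075310382995 16
2.5769370994870306 -0.5905784983226102 17
2.743844606033418 -0.513861996182924 18
```

Request:
play_rows --increments "0 0.17 0.42 0 -1;0 0.16 0.42 0 -1;0 0.15 0.42 0 -1;0 0.13 0.42 0 -1;0 0.12 0.42 0 -1"

```text
clock: 9.88
position: [0.6029, -0.0388, 0.1384]
ee_rot: [3.133, 0.226, 0.001]
force: [0.7, -3.7, -0.2]
width: 0.007
gripper_force: 1.4
```

Run:
```python
from h import *
p,X,f=look("s13");ang(X,f)
for _ in range(3): print(arm.observe()["force"]@V, arm.observe()["force"][2], vision.get_image("wrist")["shot"])
```

```text
t 9.93 tcp uvz [-0.0076  0.194   0.0155] F uvz [ 1.8  3.6 -1.9]
cover angle 0.336 488 zmax 0.15
3.579783007543473 -1.9069234726905993 20
3.2564018545173177 -1.0106174291956513 21
2.6951968860237976 -1.1086564610604577 22
```

Request:
play_rows --increments "0 0.1 0.36 0 -1;0 0.08 0.36 0 -1;0 0.07 0.36 0 -1;0 0.06 0.36 0 -1;0 0.06 0.36 0 -1"

```text
clock: 10.5
position: [0.6033, -0.043, 0.1204]
ee_rot: [3.133, 0.226, 0.0]
force: [0.5, -6.4, 0.1]
width: 0.005
gripper_force: 2.8
```

Run:
```python
from h import *
p,X,f=look("s14");ang(X,f)
for _ in range(3): print(arm.observe()["force"]@V, arm.observe()["force"][2], vision.get_image("wrist")["shot"])
```

```text
t 10.55 tcp uvz [-0.0076  0.1981 -0.0023] F uvz [ 0.9  5.1 -2.1]
cover angle 0.235 485 zmax 0.132
5.086760981672344 -2.144712083139931 24
6.026878051340419 -0.9823404044247529 25
5.5602080803909155 -1.2375088052908203 26
```

Request:
play_rows --increments "0 0.07 0.33 0 -1;0 0.06 0.33 0 -1;0 0.05 0.33 0 -1;0 0.04 0.33 0 -1;0 0.03 0.33 0 -1"

```text
clock: 11.12
position: [0.6036, -0.0453, 0.1039]
ee_rot: [3.133, 0.226, 0.0]
force: [0.3, -5.6, -1.1]
width: 0.002
gripper_force: 2.7
```

Run:
```python
from h import *
p,X,f=look("s15");ang(X,f)
for _ in range(2): print(arm.observe()["force"]@V, arm.observe()["force"][2], vision.get_image("wrist")["shot"])
```

```text
t 11.17 tcp uvz [-0.0076  0.2003 -0.0187] F uvz [ 0.5  5.7 -1.8]
cover angle 0.144 411 zmax 0.123
5.73726973026306 -1.8392191125262303 28
5.244144531935821 -1.4176508276671136 29
```

Request:
play_rows --increments "0 0.03 0.25 0 -1;0 0.02 0.25 0 -1;0 0.02 0.25 0 -1;0 0.01 0.25 0 -1;0 0 0.25 0 -1"

```text
clock: 11.68
position: [0.6038, -0.0462, 0.0913]
ee_rot: [3.133, 0.226, -0.0]
force: [1.0, -5.9, -1.5]
width: 0.006
gripper_force: 2.9
```

```bash
sed -i 's/X\[:,2\]>.012/X[:,2]>-.005/' h.py
python3 - <<'E'
from h import *
p,X,f=look("s16")
for _ in range(2): print(arm.observe()["force"]@V, arm.observe()["force"][2], vision.get_image("wrist")["shot"])
m=(abs(X[:,0])<.09)&(X[:,1]>.03)&(X[:,1]<.178)&(X[:,2]>0)&(X[:,2]<.055)
print(m.sum(),np.polyfit(X[m,1],X[m,2],1))
E
```

```text
t 11.73 tcp uvz [-0.0076  0.2012 -0.0311] F uvz [ 0.5  5.2 -1.2]
5.181684543023965 -1.1637558625785962 31
5.760356824906308 -1.197153807131317 32
2143 [0.01490407 0.00893449]
```

Request:
play_rows --increments "0 0 0.16 0 -1;0 0 0.16 0 -1;0 0 0.16 0 -1;0 0 0.16 0 -1;0 0 0.16 0 -1"

```text
clock: 12.25
position: [0.6046, -0.0465, 0.0843]
ee_rot: [3.132, 0.225, 0.003]
force: [0.4, -6.4, 6.7]
width: 0.005
gripper_force: 3.7
```

Run:
```python
from h import *
p,X,f=look("s17")
for _ in range(2): print(arm.observe()["force"]@V, arm.observe()["force"][2], vision.get_image("wrist")["shot"])
m=(abs(X[:,0])<.09)&(X[:,1]>.03)&(X[:,1]<.178)&(X[:,2]>-.01)&(X[:,2]<.055)
print(m.sum(),np.polyfit(X[m,1],X[m,2],1))
k=m&(X[:,1]>.15);print(np.median(X[k],axis=0))
```

```text
t 12.3 tcp uvz [-0.0067  0.2016 -0.0379] F uvz [-0.3  6.   3.5]
6.046069352696957 3.4839597320936213 34
7.011844387675505 2.192005442935752 35
2124 [-0.00255433  0.0088574 ]
[0.02536075 0.1627108  0.00790115]
```

The cover is level and the vertical force has reversed sign, so it is seated. I ease the finger off and withdraw.

Request:
play_rows --increments "0 0 -0.03 0 -1;0 0.2 0 0 -1;0 0.4 0 0 -1;0 1 0 0 -1;0 2 0 0 -1"

```text
clock: 12.82
position: [0.609, -0.0781, 0.0842]
ee_rot: [-3.13, -0.234, -0.001]
force: [0.9, -0.5, -0.1]
width: 0.005
gripper_force: 0.0
```

Request:
play_rows --increments "0 3 0 0 -1;0 3 -3 0 -1;0 2 -3.5 0 -1;0 0 -4 0 -1;0 0 0 0 -1"

```text
clock: 13.23
position: [0.6243, -0.1622, 0.1964]
ee_rot: [3.131, 0.222, 0.017]
force: [1.6, 0.8, 0.0]
width: 0.005
gripper_force: 0.0
```

Run:
```python
from h import *
p,X,f=look("s18")
m=(abs(X[:,0])<.09)&(X[:,1]>.03)&(X[:,1]<.178)&(X[:,2]>-.01)&(X[:,2]<.055)
print(m.sum(),np.polyfit(X[m,1],X[m,2],1))
cv2.imwrite('pics/c18.png',p["frame"][...,::-1])
```

```text
t 13.28 tcp uvz [-0.0049  0.3172  0.0711] F uvz [-0.8  0.2  0.4]
2310 [-0.00488189  0.00890657]
```

View pics/c18.png

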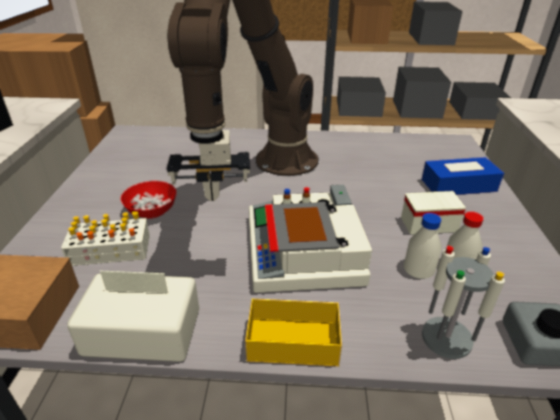

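The picture shows the cover shut flat at about (300, 228) and the hand clear at about (210, 185). Everything else is where it stood.

```bash
python3 -c "
from cell import job; print(job.sign_off())"
```

```text
the job is handed in; nothing more can be done
None
```

I tipped the cover forward, caught it on the back of the closed fingers at about 1 rad and lowered it shut. The hand is clear, the other things look unmoved in the last picture, and the job was handed in at about 13 s; sign-off returned no verdict.

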